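# Reference the copy-carver's stylus and hold the setting arm down

### The arm

A 7-joint arm with a two-finger parallel gripper is mounted at the origin on the work surface. World frame = base frame: x ahead of the robot, y to its left, z up, the work surface at z = 0. Lengths are in m, angles in degrees, forces in N, time in s.
With the tool pointing down it reaches from about 0.35 to 0.9 m from the base axis. Payload 19.9 kg.
Tool frame: the origin (TCP) lies at the very end of the fingers, on their centre line; the grasp point (between the pads) lies 19 mm behind it (grasp_offset is the z of the grasp point in the tool frame, in m); z points along the fingers, y is the line along which they close (so a half turn about z gives the same grasp; the last joint's range is limited). The gripper opens to 94 mm and grips with 3 to 60 N. Pads are 16 mm wide; open, the fingers measure 119 mm over their backs; the gripper's body (75 mm by 177 mm) begins 78 mm behind the grasp point.
Start: joints at [65.289, 23.915, -0.59, 92.452, 0.269, 63.638, -3.037], TCP at [0.237, -0.578, 0.172] pointing down, gripper open.
Joint ranges: [-161.28, 161.28], [-22.2, 115.67], [-73.04, 71.86], [3.21, 147.25], [-68.34, 248.33], [10.77, 114.83], [-161.83, 161.83]. Speed limits (degrees/s): [108.29, 108.29, 136.94, 136.94, 172.46, 172.46, 172.46].

### API

Orientations are given as [roll, pitch, yaw] about the fixed x, y, z axes, in that order (R = Rz(yaw) Ry(pitch) Rx(roll)).
In Python, from station import state, camera, hand_in, silhouettes, tip_of, grasp_offset gives the robot as it stands.
- The arm moves only by the shell command python3 -m creep 'ROWS'. ROWS is JSON, a list of rows, each a list of 5 numbers: the shift along the tool's x, y, z in units of 0.12 m (1.0 is 0.12 m), then the turn about the tool's z in units of 90 degrees (1.0 is 90 degrees), then the opening, from 0 (shut) to 1 (fully open). In form: [[tx, ty, tz, spin, jaw], ...]. A call has 1 to 8 rows; each row is the pose to reach, as a shift and turn from the pose commanded when the call began, along the tool's axes at that moment; what a row does not reach only later rows make up. A row lasts 1/12 s, in which the tool goes at most 41.7 mm and 7.16 degrees, less where a joint would pass 70% of its speed; a pose out of reach is approached as far as the arm can. A call with a number of a shift or a turn outside -1 to 1 is refused whole. A call with a gripper value outside its range is refused whole. The fingers move at their own pace and stop on an object; the grip force is fixed at half the most. Time passes only in rows, so rows that repeat a pose let the fingers close. It gives the time, the measured TCP pose, the force, the opening and the grip force at its end, in the units of the state.
- state(): the state, without advancing time (a new reading comes with each control period).
- camera(name): name is "scene" or "top" or "wrist"; returns a dict with "color" (400x640x3 uint8, red, green, blue), "camera_matrix" (3x3 intrinsics, pixels), "distortion" ([k1, k2, p1, p2, k3] as OpenCV has them; the pictures are not rectified), "position" and "attitude" of the camera in the world. Camera axes: x right, y up, looking along -z (the intrinsics and any distortion apply to the point x, -y, -z); pixel columns grow to the right and rows downward; lengths in m; the calibration is good to about 2 mm. A picture is of the moment at which its call begins. There is no depth.
- hand_in(): hands the job in; it is judged then, once.
Trained networks look in a picture, given as the dict that the camera call returned (one of the last four; its "shot" number tells which), for a name from the list of things; names that differ only in an ending like _2 or _b are one class to them, and where a whole thing is asked for, a point or a joint stands for the part that bears it (a point fixed in the world has none). Each returns a list of dicts, best first, with "conf" (0 to 1); they miss things now and then, are a little off and sometimes report something else, mostly with a low value. They report only what shows in the picture. A call takes as long as a camera call.
- silhouettes(picture, query): "region" (400x640 bool, what is visible of it) and "position" ([column, row] in pixels, amid what is visible of it).
- tip_of(picture, query): "position" ([column, row] in pixels: a listed point, or the origin of a listed thing).
The state is a dict: "time_s": time; "joint_positions": joint angles; "qd": joint speeds; "tau": joint torques, N m; "position": TCP position; "eef_rot": TCP orientation; "ft_force": force on the tool from outside, world axes, zero at the start; "ft_torque": the same for the moment, N m; "opening": finger opening in m; "grasp_force": force on a finger pad.
Only numpy, scipy, OpenCV 4.12 (cv2) and the standard library are available. Lean on these libraries where they do the work, as an engineer would, in place of code of your own. Each camera call takes 0.05 s, during which the arm holds its last target. There are 200 camera calls.

### The job

Reference the copy-carver's stylus: take it by its square handle out of its stand, touch its ball tip onto the middle of the steel cap of the low post, then onto the middle of the cap of the high post. Then set the tip in the pan of the sprung setting arm, push the arm all the way down to its stop and finish while holding it there: the program ends with the stylus still gripped and its tip alone keeping the arm on its stop, nothing put down or let go. Leave the mallet, the sanding block and the glue jar where they are.

Things in the scene. Friction and masses are not known exactly. Their poses are not given: they have to be found in the camera images.
- stylus_grip (a point): Centre of the stylus's handle: dark wood, 22 x 22 mm square, 60 mm long, upright at the start in a fixed wooden stand. x and y are square to its flat sides, z points up along the stylus. Below the handle a steel shank of diameter 10 mm ends in a ball of diameter 12 mm, whose lowest point is 100 mm below this point.
- stylus_tip (a point): The lowest point of the stylus's ball tip, 100 mm below the centre of the handle along the stylus; not visible at the start.
- stylus: The whole loose stylus, 0.08 to 0.16 kg; origin at the centre of the handle's underside, 70 mm above the tip, z up. At the start the underside rests on top of the stand (70 x 70 mm, 80 mm high) and the shank hangs in a hole of diameter 16 mm; it must be lifted straight up over 70 mm to come clear.
- low_post_top (a point): Centre of the flat top of the low post: fixed, turned wood, 40 mm high, with a round steel cap of diameter 28 mm. Either post may be the nearer one.
- high_post_top (a point): Centre of the flat top of the high post: fixed, the same shape but 75 mm high, steel cap of diameter 28 mm.
- low_post: The whole low post; origin at the centre of its underside.
- high_post: The whole high post; origin at the centre of its underside.
- pivot (a point): Pivot of the setting arm, on its horizontal axis, 100 mm above the bench, between two grey cheeks (123 mm high, 48 mm over all) fixed on a steel foot plate. The arm points along this point's -x; its y is the pivot axis; z is up. The station stands turned up to 0.5 rad either way.
- pan (a point): Centre of the floor of the square aluminium pan at the arm's free end, 115 mm from the pivot; 40 x 40 mm inside, rim 10 mm high, open on top; z is square to its floor. At rest the arm slopes up 0.52 rad from the pivot to the pan, on its stop down 0.18 rad: the pan moves in an upright arc, from 157 to 79 mm above the bench.
- set_arm (a joint): Angle of the setting arm: 0 at rest (up), growing as it is pushed down, 0.70 rad on its stop. Its spring pushes it up: about 2 to 3 N at the pan to set it moving and about 6 N on the stop; it flies back up if let go.
- mallet: Bystander: round wooden mallet standing on its head, 80 mm across, 170 mm high, origin at the centre of its underside.
- sanding_block: Bystander: cork block 110 x 65 x 35 mm, origin at the centre of its underside.
- glue_jar: Bystander: white jar 72 mm across, 85 mm high, origin at the centre of its underside.

How it is judged (in metres and radians):
On the way, in this order (a step that is already met when the one before it is completed fails the run):
1. the tip of the gripped stylus touches the middle of the low post's cap (contact force between stylus and low_post above 0.3 N and distance between stylus_tip and low_post_top below 0.01 m and contact force between the fingers and stylus above 1 N), for 0.1 s.
2. then it touches the middle of the high post's cap (contact force between stylus and high_post above 0.3 N and distance between stylus_tip and high_post_top below 0.01 m and contact force between the fingers and stylus above 1 N), for 0.1 s.
At the end, for the whole second after the job is handed in: The setting arm is within 0.04 rad of its stop, pressed there (more than 1 N) by the stylus tip in its pan, the stylus is gripped by the fingers, and neither fingers nor robot touch the setting arm (value of joint set_arm above 0.66 rad and contact force between stylus and set_arm above 1 N and distance between stylus_tip and pan below 0.03 m and contact force between the fingers and stylus above 1 N and contact force between each of the arm, the fingers and set_arm below 0.5 N); the arm keeps its last pose, push and grip.
It fails at once if the mallet is moved by more than 3 cm (distance of mallet from where it was at the start of the episode above 0.03 m).
It fails at once if the sanding block is moved by more than 3 cm (distance of sanding_block from where it was at the start of the episode above 0.03 m).
It fails at once if the glue jar is moved by more than 3 cm (distance of glue_jar from where it was at the start of the episode above 0.03 m).
It also fails if it takes over 61 s, if anything falls off the work surface, if the arm or the gripper's body presses on something with over 40 N, if the wrist force passes 120 N, or if a joint passes its speed limit or range.

## Working session

There is one attempt and no reset: what is moved stays moved. The work goes in short steps, Python scripts to look and compute and a shell command to move; the robot and the scene stay as the last step left them, time stands still between calls to the robot, and variables do not carry over. Pictures are saved under pics/ and viewed, at most 10 in all, crops included, and the job is handed in when it is done.

```bash
ls; mkdir -p pics
python3 - <<'E'
from station import *
import cv2
print(state(), grasp_offset)
for n in ("scene","top"):
    p=camera(n); cv2.imwrite(f"pics/{n}0.png",p["color"][:,:,::-1]); print(n,p["position"],p["attitude"],p["camera_matrix"],p["distortion"])
    for q in ["stylus_grip","low_post_top","high_post_top","pivot","pan","mallet","sanding_block","glue_jar","stylus"]:
        print(q,[(t["position"],round(t["conf"],2)) for t in tip_of(p,q)[:3]])
E
```

```text
pics
{'time_s': 0.0, 'joint_positions': array([65.28914207, 23.94979063, -0.59163083, 92.48448185,  0.27083147,
       63.63810038, -3.03861092]), 'qd': array([ 0.08182375, -0.07988565, -0.00807931,  0.04032025,  0.03984545,
        0.05597642, -0.13461069]), 'tau': array([-3.42330159e-04, -8.51256609e+01,  6.38184752e-01, -4.25994515e+01,
       -4.89347312e-02,  1.85407087e-02,  1.23515201e-04]), 'position': array([ 0.23732709, -0.57774041,  0.17151378]), 'eef_rot': array([-1.79929235e+02,  6.11670666e-03,  2.23335060e+01]), 'ft_force': array([0.01033479, 0.06320676, 0.48338952]), 'ft_torque': array([0.02053956, 0.01702468, 0.00092988]), 'grasp_force': 0.0, 'opening': 0.09401335526711582} -0.0188
scene [ 1.16675743 -0.17819392  0.53661191] [ 5.36601597e+01 -3.21297451e-02  7.08854873e+01] [[391.19710347   0.         317.9661368 ]
 [  0.         391.19710347 197.3259415 ]
 [  0.           0.           1.        ]] [0.00518053 0.         0.         0.         0.        ]
stylus_grip [([162.3, 176.6], 0.95)]
low_post_top [([284.1, 238.9], 0.74)]
high_post_top [([290.2, 169.5], 0.87)]

[... 172 characters left out ...]
, 273.7], 0.7), ([162.6, 176.1], 0.44)]
stylus [([171.0, 183.2], 0.68)]
top [ 0.50675916 -0.00299167  1.03169036] [  6.35413495   0.87793119 -90.81261013] [[402.09733215   0.         322.79160596]
 [  0.         402.09733215 199.64155153]
 [  0.           0.           1.        ]] [-0.07467336  0.          0.          0.          0.        ]
stylus_grip [([353.0, 195.2], 0.57)]
low_post_top [([352.7, 198.4], 0.69)]
high_post_top [([325.8, 270.7], 0.57), ([183.9, 258.0], 0.5), ([436.5, 272.1], 0.31)]
pivot [([207.0, 214.1], 0.69)]
pan [([184.4, 258.2], 0.6)]
mallet [([422.3, 165.3], 0.76)]
sanding_block [([334.6, 142.0], 0.71)]
glue_jar [([270.7, 148.2], 0.92)]
stylus [([434.3, 268.5], 0.66)]
```

View pics/scene0.png

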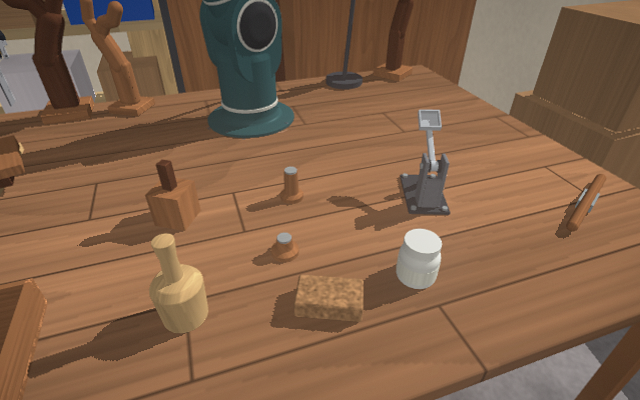

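View pics/top0.png

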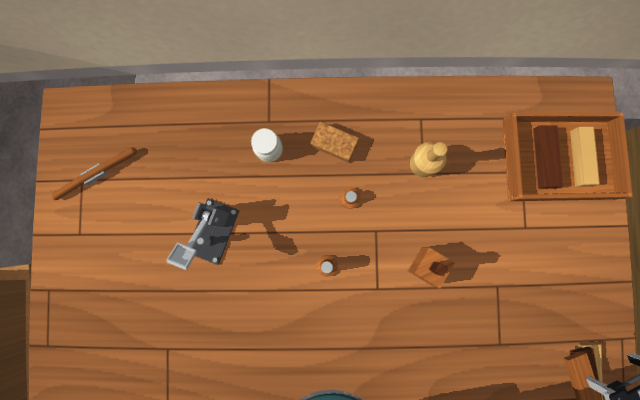

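The scene view shows the stylus in its stand (167,175), low post (285,238), high post (290,170), arm pan (430,120), and pivot (435,165). In the top view the handle is at (437,267), low post (352,197), high post (327,267), pan (182,257), pivot (207,214). The top view's network labels for the handle and low post partly got mixed up, so I'll choose by consistency.

```bash
cat > h.py <<'E'
import numpy as np, cv2
from scipy.spatial.transform import Rotation as Ro
from station import *
def R(a): return Ro.from_euler("xyz",a,degrees=True).as_matrix()
def ray(p,px):
    u=cv2.undistortPoints(np.array([[px]],float),np.array(p["camera_matrix"]),np.array(p["distortion"])).ravel()
    return np.array(p["position"]),R(p["attitude"])@np.array([u[0],-u[1],-1])
def at_z(p,px,z):
    o,d=ray(p,px); return o+d*(z-o[2])/d[2]
def proj(p,X):
    c=R(p["attitude"]).T@(np.array(X)-p["position"]); c=c*[1,-1,-1]
    return cv2.projectPoints(c.reshape(1,1,3),np.zeros(3),np.zeros(3),np.array(p["camera_matrix"]),np.array(p["distortion"]))[0].ravel()
def rows(target,yaw=None,s=None):
    "tool-axes shift (units of .12 m) and spin (90 deg) from the present pose to TCP target"
    s=s or state(); M=R(s["eef_rot"]); d=M.T@(np.array(target)-s["position"])/.12
    sp=None
    if yaw is not None:
        # tool z down: +spin lowers world yaw; square handle -> mod 90
        sp=(-(yaw-s["eef_rot"][2])+45)%90-45; sp/=90
    return np.round(d,3),sp
E
python3 - <<'E'
from h import *
z=dict(stylus_grip=.11,low_post_top=.04,high_post_top=.075,pivot=.1,pan=.157,mallet=0,sanding_block=0,glue_jar=0)
for n in ("scene","top"):
    p=camera(n)
    for q in z:
        print(n,q,[(np.round(at_z(p,t["position"],z[q])[:2],4),round(t["conf"],2)) for t in tip_of(p,q)[:3]])
    if n=="top":
        for q in ("low_post_top","high_post_top","stylus"):
            for t in silhouettes(p,q)[:3]: 
                print(q,t["position"],t["region"].sum(),t["conf"])
        c=cv2.resize(p["color"][225:310,380:490],None,fx=6,fy=6,interpolation=cv2.INTER_CUBIC)
        cv2.imwrite("pics/crop1.png",c[:,:,::-1])
E
```

```text
scene stylus_grip [(array([ 0.4536, -0.2519]), 0.95)]
scene low_post_top [(array([ 0.6295, -0.0571]), 0.69)]
scene high_post_top [(array([0.4538, 0.0031]), 0.83)]
scene pivot [(array([0.5936, 0.2776]), 0.6)]
scene pan [(array([0.4948, 0.3138]), 0.62)]
scene mallet []
scene sanding_block [(array([ 0.7747, -0.0157]), 0.83)]
scene glue_jar [(array([0.7568, 0.1553]), 0.84)]
top stylus_grip [(array([ 0.4529, -0.2402]), 0.67)]
top low_post_top [(array([ 0.6224, -0.0619]), 0.67)]
top high_post_top [(array([ 4.512e-01, -3.000e-04]), 0.89), (array([0.4816, 0.3469]), 0.51)]
top pivot [(array([0.5774, 0.2876]), 0.66), (array([ 0.4437, -0.2429]), 0.22)]
top pan [(array([0.4857, 0.3172]), 0.95), (array([ 0.609 , -0.0535]), 0.27)]
top mallet [(array([ 0.7116, -0.2508]), 0.85)]
top sanding_block [(array([ 0.7687, -0.0161]), 0.56)]
top glue_jar [(array([0.7623, 0.1442]), 0.78)]
low_post_top [349.4, 198.7] 369 0.92
high_post_top [326.4, 265.0] 363 0.71
stylus [439.1, 266.4] 140 0.62
```

View pics/crop1.png

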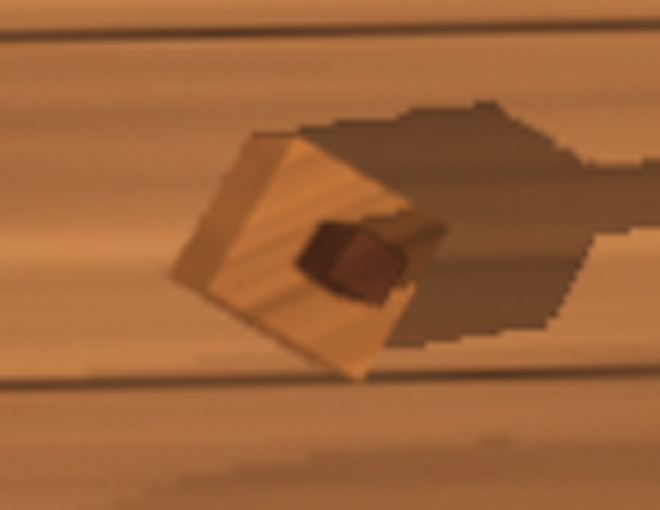

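The crop shows the stand top with corners at about (297,137), (445,228), (360,380), (208,290) and the handle roughly aligned with it. I'll compute the yaw and go above the stand.

Run:
```python
from h import *
p=camera("top")
C=np.array([(297,137),(445,228),(360,380),(208,290)])/6+[380,225]
W=np.array([at_z(p,c-0.4,.08) for c in C]); print(W, W.mean(0))
for i in range(4):
    d=W[(i+1)%4]-W[i]; print(np.hypot(*d[:2]),np.degrees(np.arctan2(d[1],d[0]))%90)
print(state()["position"],rows([.452,-.245,.25]))
```

```text
[[ 0.4956881  -0.23875725  0.08      ]
 [ 0.45905216 -0.29589011  0.08      ]
 [ 0.40095053 -0.26003016  0.08      ]
 [ 0.43692029 -0.20160978  0.08      ]] [ 0.44815277 -0.24907182  0.08      ]
0.06787013962550296 57.330334905399354
0.0682769001961924 58.317383923025574
0.06860585989590304 58.3791572399579
0.06952402559885323 57.70278740858045
[ 0.23747762 -0.57810004  0.17212899] (array([ 2.708, -1.888, -0.649]), None)
```

```bash
python3 -m creep '[[0,0,-0.3,0,1],[0,0,-0.65,0,1],[0.2,-0.14,-0.65,0,1],[0.4,-0.28,-0.65,0,1],[0.6,-0.42,-0.65,0,1],[0.8,-0.56,-0.65,0,1],[1,-0.7,-0.65,0,1],[1,-0.7,-0.65,0,1]]'
python3 -m creep '[[0.2,-0.14,0,0,1],[0.4,-0.28,0,0,1],[0.6,-0.42,0,0,1],[0.8,-0.56,0,0,1],[1,-0.7,0,0,1],[1,-0.7,0,0,1]]'
python3 - <<'E'
from h import *
print(rows([.45,-.248,.25],58))
E
```

```text
time_s: 2.77
position: [0.3203, -0.4504, 0.2506]
eef_rot: [-180.0, -0.1, 22.7]
ft_force: [0.1, 0.7, 0.2]
opening: 0.0942
grasp_force: 0.0
time_s: 3.27
position: [0.3988, -0.327, 0.2505]
eef_rot: [-180.0, -0.1, 22.7]
ft_force: [0.1, 0.3, -0.1]
opening: 0.0942
grasp_force: 0.0
(array([ 0.648, -0.442,  0.005]), np.float64(-0.3922726734188302))
```

```bash
python3 -m creep '[[0.2,-0.14,0,-0.07,1],[0.4,-0.28,0,-0.14,1],[0.6,-0.42,0,-0.21,1],[0.65,-0.44,0,-0.28,1],[0.65,-0.44,0,-0.34,1],[0.65,-0.44,0,-0.39,1],[0.65,-0.44,0,-0.39,1],[0.65,-0.44,0,-0.39,1]]'
python3 - <<'E'
from h import *
s=state();print(s["position"],s["eef_rot"])
p=camera("wrist"); print(p["position"],p["attitude"],p["camera_matrix"],p["distortion"])
cv2.imwrite("pics/w1.png",p["color"][:,:,::-1])
for t in tip_of(p,"stylus_grip"): print(t["position"],t["conf"],at_z(p,t["position"],.11))
for t in silhouettes(p,"stylus"): print(t["position"],t["conf"],t["region"].sum())
for n in("scene","top"):
    p=camera(n)
    for q in ("stylus_grip",): print(n,[(t["position"],t["conf"],at_z(p,t["position"],.11)) for t in tip_of(p,q)])
E
```

```text
time_s: 3.93
position: [0.4477, -0.2534, 0.2502]
eef_rot: [180.0, -0.0, 57.3]
ft_force: [0.2, 0.1, 0.0]
opening: 0.0939
grasp_force: 0.0
[ 0.44766265 -0.25335702  0.25017637] [ 1.79997602e+02 -4.25996998e-04  5.72681730e+01]
[ 0.48773536 -0.19189708  0.46207696] [-1.46847932e+01  7.98029913e-03 -3.27826636e+01] [[277.63135999   0.         317.96085849]
 [  0.         277.63135999 198.11815949]
 [  0.           0.           1.        ]] [0.00376537 0.         0.         0.         0.        ]
[314.3, 180.6] 0.75 [ 0.44641269 -0.24725001  0.11      ]
[315.7, 182.1] 0.61 485
scene [([164.4, 177.4], 0.96, array([ 0.45706817, -0.25293316,  0.11      ]))]
top [([433.6, 266.0], 0.71, array([ 0.45384586, -0.24003886,  0.11      ]))]
```

View pics/w1.png

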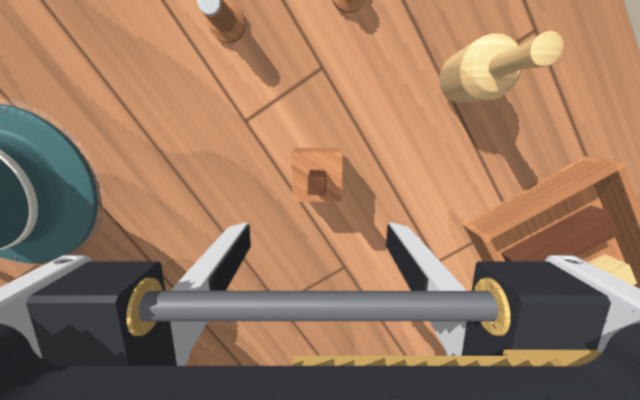

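The wrist view shows the stand (317,175) squared up with the image, and the handle (316,182) between the fingers. I'll zoom in for the handle's exact corners.

Run:
```python
from h import *
p=camera("wrist")
c=cv2.resize(p["color"][140:210,280:360],None,fx=8,fy=8,interpolation=cv2.INTER_CUBIC)
cv2.imwrite("pics/w1c.png",c[:,:,::-1])
# predicted outline for centre (.448,-.249), yaw 58
for yaw in (58,):
  for z in (.14,.08):
    h=.011 if z>.1 else .035
    for a,b in((1,1),(1,-1),(-1,-1),(-1,1)):
        o=R([0,0,yaw])@[a*h,b*h,0]; print(z,(proj(p,np.array([.448,-.249,z])+o)-[280,140])*8)
```

```text
0.14 [212.00205208 297.34261433]
0.14 [361.6710599  295.64066768]
0.14 [362.39696843 440.85026208]
0.14 [215.24470732 442.49439067]
0.08 [82.18756222 96.42791639]
0.08 [493.06829358  91.64122397]
0.08 [489.101038   488.12894294]
0.08 [ 96.66466383 492.48745335]
```

View pics/w1c.png

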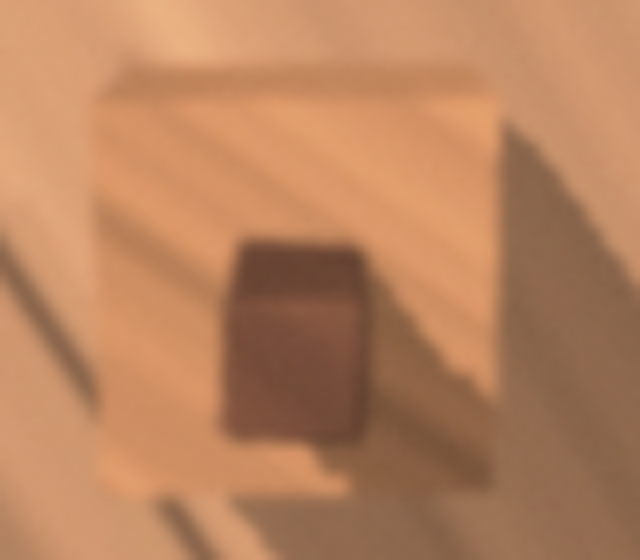

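The crop shows the handle's top face at corners (228,297)–(366,440). That puts the handle centre near (0.449, -0.2496), with its yaw matching the tool's.

Run:
```python
from h import *
print(rows([.449,-.2496,.0925],57.3))
```

```text
(array([ 0.03 , -0.006,  1.314]), np.float64(0.001079144453574088))
```

```bash
python3 -m creep '[[0.03,-0.006,0.2,0,1],[0.03,-0.006,0.4,0,1],[0.03,-0.006,0.6,0,1],[0.03,-0.006,0.8,0,1],[0.03,-0.006,0.9,0,1],[0.03,-0.006,0.9,0,1]]'
python3 -m creep '[[0,0,0.15,0,1],[0,0,0.3,0,1],[0,0,0.4,0,1],[0,0,0.41,0,1],[0,0,0.41,0,1]]'
python3 - <<'E'
from h import *
print(rows([.449,-.2496,.0925],57.3),state()["ft_force"])
E
```

```text
time_s: 4.83
position: [0.4477, -0.2489, 0.1397]
eef_rot: [-179.8, 0.0, 57.4]
ft_force: [0.2, -0.5, 0.3]
opening: 0.0937
grasp_force: 0.0
time_s: 5.25
position: [0.4493, -0.2496, 0.0935]
eef_rot: [-180.0, -0.0, 57.4]
ft_force: [-0.3, 0.1, 0.9]
opening: 0.0941
grasp_force: 0.0
(array([-0.001, -0.002,  0.008]), np.float64(0.0014011342746569097)) [-0.31466075  0.09562148  0.93202194]
```

```bash
python3 -m creep '[[0,0,0.008,0,0.5],[0,0,0.008,0,0.3],[0,0,0.008,0,0.1],[0,0,0.008,0,0],[0,0,0.008,0,0],[0,0,0.008,0,0],[0,0,0.008,0,0],[0,0,0.008,0,0]]'
```

```text
time_s: 5.92
position: [0.449, -0.2496, 0.092]
eef_rot: [-180.0, 0.0, 57.4]
ft_force: [0.6, -0.2, 0.1]
opening: 0.0441
grasp_force: 0.0
```

```bash
python3 -m creep '[[0,0,0,0,0],[0,0,0,0,0],[0,0,0,0,0],[0,0,0,0,0]]'
```

```text
time_s: 6.25
position: [0.449, -0.2496, 0.0919]
eef_rot: [-180.0, -0.0, 57.4]
ft_force: [0.6, -0.6, -0.7]
opening: 0.0215
grasp_force: 29.5
```

```bash
python3 -m creep '[[0,0,-0.1,0,0],[0,0,-0.25,0,0],[0,0,-0.4,0,0],[0,0,-0.6,0,0],[0,0,-0.8,0,0],[0,0,-1,0,0],[0,0,-1,0,0],[0,0,-1,0,0]]'
python3 - <<'E'
from h import *
s=state(); print(s["position"],s["eef_rot"],s["ft_force"],s["opening"])
for n in ("scene","top","wrist"):
    p=camera(n); print(n)
    tip=s["position"]+[0,0,-.082]
    print(" expect tip",proj(p,tip)," net",[(t["position"],t["conf"]) for t in tip_of(p,"stylus_tip")])
    for q,z in (("low_post_top",.04),("high_post_top",.075)):
        print(q,[(t["position"],round(t["conf"],2),at_z(p,t["position"],z)) for t in tip_of(p,q)])
        print("  sil",[(t["position"],round(t["conf"],2),t["region"].sum(),at_z(p,t["position"],z)) for t in silhouettes(p,q)])
    if n!="top":cv2.imwrite(f"pics/{n}2.png",p["color"][:,:,::-1])
    else: 
        c=cv2.resize(p["color"][170:290,290:400],None,fx=5,fy=5,interpolation=cv2.INTER_CUBIC); cv2.imwrite("pics/t2.png",c[:,:,::-1])
        for X in ([.625,-.0595,.04],[.4525,.0015,.075]): print((proj(p,X)+.5-[290,170])*5)
E
```

```text
time_s: 6.92
position: [0.4495, -0.2498, 0.2127]
eef_rot: [179.9, 0.0, 57.4]
ft_force: [-0.7, -1.0, -2.1]
opening: 0.0216
grasp_force: 29.5
[ 0.44945068 -0.24984307  0.21271299] [1.79898022e+02 3.56495396e-03 5.74289240e+01] [-0.74723294 -1.03903552 -2.1212801 ] 0.021577059977701755
scene
 expect tip [163.48572958 166.25916384]  net [([161.0, 169.1], 0.85)]
low_post_top [([285.0, 235.8], 0.86, array([ 0.62455482, -0.05591107,  0.04      ])), ([331.7, 305.2], 0.16, array([ 0.80393776, -0.02951579,  0.04      ]))]
  sil [([285.5, 248.3], 0.67, np.int64(582), array([ 0.6575914 , -0.06396348,  0.04      ]))]
high_post_top [([289.5, 171.3], 0.8, array([4.62743517e-01, 1.17531983e-04, 7.50000000e-02]))]
  sil [([292.8, 188.1], 0.95, np.int64(599), array([ 0.5267685, -0.010912 ,  0.075    ])), ([418.8, 256.9], 0.22, np.int64(2308), array([0.78497647, 0.13042121, 0.075     ]))]
top
 expect tip [440.44689382 268.39157284]  net [([206.4, 212.0], 0.68), ([437.8, 269.4], 0.67)]
low_post_top [([352.7, 198.0], 0.85, array([ 0.6203272 , -0.06362744,  0.04      ]))]
  sil [([349.1, 198.7], 0.74, np.int64(353), array([ 0.61872158, -0.05466081,  0.04      ]))]
high_post_top [([326.5, 268.6], 0.74, array([0.450039  , 0.00374258, 0.075     ])), ([185.2, 258.0], 0.45, array([0.47821175, 0.34145915, 0.075     ])), ([449.0, 274.8], 0.42, array([ 0.43049408, -0.2848789 ,  0.075     ]))]
  sil [([328.4, 266.9], 0.93, np.int64(379), array([ 0.45394752, -0.0007906 ,  0.075     ]))]
[307.47526884 133.28304617]
[189.68341638 490.16545573]
wrist
 expect tip [318.0601571  195.08275751]  net [([319.0, 195.8], 0.81)]
low_post_top []
  sil []
high_post_top []
  sil [([217.6, 17.7], 0.76, np.int64(1399), array([ 0.45734421, -0.03098255,  0.075     ]))]
```

View pics/t2.png

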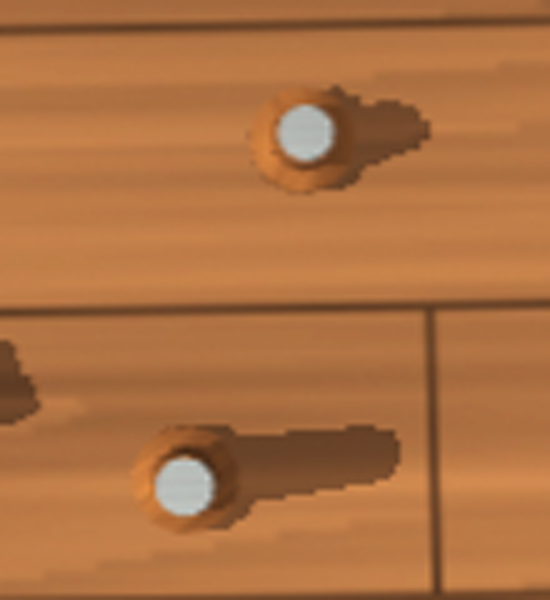

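The crop shows both steel caps clearly: low at (305,133), high at (184,486). I'll refine them by colour centroids in both cameras. The stylus is in the gripper.

Run:
```python
from h import *
for n in ("top","scene"):
    p=camera(n); hsv=cv2.cvtColor(p["color"],cv2.COLOR_RGB2HSV).astype(int)
    for X in ([.625,-.059,.04],[.452,.002,.075]):
        u=proj(p,X).round().astype(int)
        m=np.zeros((400,640),np.uint8); sl=np.s_[u[1]-12:u[1]+13,u[0]-12:u[0]+13]
        m[sl]=((hsv[...,1]<75)&(hsv[...,2]>110))[sl]
        k,l,st,c=cv2.connectedComponentsWithStats(m); i=1+st[1:,4].argmax()
        print(n,X,c[i],st[i],at_z(p,c[i],X[2]))
    if n=="scene":
        for q,z in(("pivot",.1),("pan",.157)): print(q,[(t["position"],round(t["conf"],2),at_z(p,t["position"],z)) for t in tip_of(p,q)])
```

```text
top [0.625, -0.059, 0.04] [350.93814433 196.09278351] [346 191  11  11  97] [ 0.6251618  -0.05936229  0.04      ]
top [0.452, 0.002, 0.075] [326.5 267. ] [321 262  12  11 108] [0.45377491 0.00368666 0.075     ]
scene [0.625, -0.059, 0.04] [283.88636364 237.56818182] [277 232  15  12 132] [ 0.62865336 -0.05919047  0.04      ]
scene [0.452, 0.002, 0.075] [290.29411765 169.92941176] [284 166  13   9  85] [0.45792001 0.00329149 0.075     ]
pivot [([432.1, 168.8], 0.97, array([0.58892444, 0.27481187, 0.1       ])), ([285.4, 254.8], 0.48, array([ 0.73319471, -0.08177686,  0.1       ]))]
pan [([428.7, 121.6], 0.94, array([0.49140345, 0.31641555, 0.157     ]))]
```

Run:
```python
from h import *
print(rows([.626,-.0593,.172],57.4))
```

```text
(array([2.13 , 0.389, 0.333]), np.float64(0.0003689297575841503))
```

```bash
python3 -m creep '[[0.1,0.02,0,0,0],[0.3,0.05,0,0,0],[0.5,0.09,0,0,0],[0.7,0.13,0,0,0],[0.9,0.16,0,0,0],[1,0.18,0,0,0]]'
python3 -m creep '[[0.2,0.04,0,0,0],[0.4,0.08,0,0,0],[0.6,0.12,0,0,0],[0.8,0.15,0,0,0],[1,0.18,0,0,0],[1,0.18,0,0,0]]'
python3 -m creep '[[0.13,0.029,0,0,0],[0.13,0.029,0.1,0,0],[0.13,0.029,0.2,0,0],[0.13,0.029,0.3,0,0],[0.13,0.029,0.33,0,0],[0.13,0.029,0.33,0,0],[0.13,0.029,0.33,0,0]]'
python3 - <<'E'
from h import *
s=state(); print(s["position"],s["eef_rot"],s["ft_force"],rows([.626,-.0593,.122],57.4))
for n in ("scene","top","wrist"):
    p=camera(n)
    tip=s["position"]+[0,0,-.082]
    print(n,"expect tip",proj(p,tip),"cap",proj(p,[.626,-.0593,.04])," net",[(t["position"],t["conf"]) for t in tip_of(p,"stylus_tip")],[(t["position"],t["conf"]) for t in tip_of(p,"low_post_top")])
    if n=="wrist": q=p
    if n=="scene": a=p
u=np.hstack([cv2.resize(a["color"][140:260,220:340],None,fx=3.3,fy=3.3),cv2.resize(q["color"][100:220,260:380],None,fx=3.3,fy=3.3)])
cv2.imwrite("pics/low.png",u[:,:,::-1])
E
```

```text
time_s: 8.52
position: [0.5334, -0.1575, 0.212]
eef_rot: [-180.0, -0.1, 57.6]
ft_force: [-0.5, 0.1, -1.5]
opening: 0.0217
grasp_force: 29.5
time_s: 9.02
position: [0.6164, -0.0665, 0.2116]
eef_rot: [-179.9, -0.1, 57.7]
ft_force: [0.2, 0.2, -1.2]
opening: 0.0218
grasp_force: 29.5
time_s: 9.6
position: [0.6257, -0.0598, 0.1723]
eef_rot: [-180.0, 0.0, 57.4]
ft_force: [0.2, -0.4, -0.7]
opening: 0.0214
grasp_force: 29.5
[ 0.62574725 -0.05983212  0.17228358] [-1.79981566e+02  1.23057165e-02  5.73997611e+01] [ 0.15568366 -0.35310811 -0.74527698] (array([ 0.005, -0.   ,  0.419]), np.float64(-2.6544309686787276e-06))
scene expect tip [281.70475879 215.91513121] cap [283.46238357 236.68209553]  net [([280.3, 216.5], 0.92)] [([283.3, 237.4], 0.63)]
top expect tip [352.28763571 193.29695201] cap [350.90562037 195.75801944]  net [([423.9, 162.9], 0.42)] []
wrist expect tip [317.47438434 195.33740139] cap [317.46725284 185.2306853 ]  net [([318.1, 199.1], 0.83), ([392.0, 97.7], 0.55)] [([318.2, 188.5], 0.85)]
```

View pics/low.png

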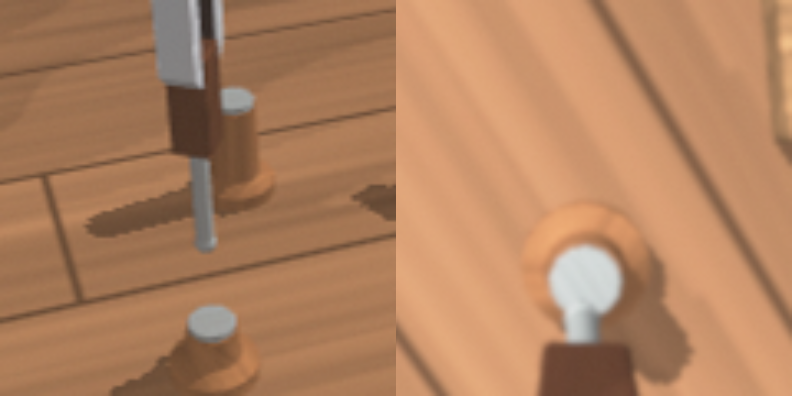

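The stylus hangs straight and clear above the low post: cap at (317.9,185.2) in the wrist view, matching the prediction. Now descending.

```bash
python3 -m creep '[[0.004,0,0.1,0,0],[0.004,0,0.2,0,0],[0.004,0,0.3,0,0],[0.004,0,0.36,0,0],[0.004,0,0.39,0,0],[0.004,0,0.4,0,0],[0.004,0,0.4,0,0]]'
python3 -m creep '[[0,0,0.01,0,0],[0,0,0.02,0,0],[0,0,0.025,0,0],[0,0,0.025,0,0],[0,0,0.025,0,0]]'
```

```text
time_s: 10.63
position: [0.6262, -0.0589, 0.1241]
eef_rot: [-180.0, 0.0, 57.4]
ft_force: [-0.1, 0.1, -1.5]
opening: 0.0215
grasp_force: 29.5
time_s: 11.05
position: [0.6264, -0.0589, 0.1216]
eef_rot: [180.0, -0.0, 57.4]
ft_force: [-1.1, -0.6, 0.0]
opening: 0.0222
grasp_force: 29.5
```

```bash
python3 -m creep '[[0,0,0.008,0,0],[0,0,0.015,0,0],[0,0,0.015,0,0],[0,0,0.015,0,0],[0,0,0.015,0,0]]'
```

```text
time_s: 11.47
position: [0.6271, -0.0588, 0.121]
eef_rot: [179.9, -0.1, 57.4]
ft_force: [-2.8, 0.7, 13.7]
opening: 0.0215
grasp_force: 29.7
```

Firm contact at about 15 N. Next, lift and go to the high post.

```bash
python3 -m creep '[[0,0,-0.1,0,0],[0,0,-0.3,0,0],[0,0,-0.5,0,0],[0,0,-0.65,0,0],[0,0,-0.7,0,0],[0,0,-0.7,0,0]]'
python3 - <<'E'
from h import *
s=state();print(s["position"],s["ft_force"],rows([.4548,.0035,.2],57.4))
p=camera("scene");print(proj(p,s["position"]-[0,0,.082]),[(t["position"],t["conf"]) for t in tip_of(p,"stylus_tip")])
E
```

```text
time_s: 11.97
position: [0.6269, -0.0589, 0.2052]
eef_rot: [179.9, -0.1, 57.4]
ft_force: [0.1, -0.5, -1.7]
opening: 0.022
grasp_force: 29.5
[ 0.62690776 -0.05890336  0.20516961] [ 0.11459971 -0.53835349 -1.72368061] (array([-0.334, -1.489,  0.04 ]), np.float64(0.0003502539485194707))
[281.36967106 201.64890848] [([280.1, 202.9], 0.61)]
```

```bash
python3 -m creep '[[-0.04,-0.2,0,0,0],[-0.09,-0.4,0,0,0],[-0.13,-0.6,0,0,0],[-0.18,-0.8,0,0,0],[-0.22,-0.95,0,0,0],[-0.22,-1,0,0,0],[-0.22,-1,0,0,0]]'
python3 -m creep '[[-0.04,-0.2,0,0,0],[-0.11,-0.4,0.02,0,0],[-0.114,-0.489,0.04,0,0],[-0.114,-0.489,0.04,0,0],[-0.114,-0.489,0.04,0,0],[-0.114,-0.489,0.04,0,0]]'
python3 - <<'E'
from h import *
s=state(); print(s["position"],rows([.4548,.0035,.1567],57.4))
p=camera("wrist"); X=[.4548,.0035,.075]
print("tip",proj(p,s["position"]-[0,0,.082]),"cap",proj(p,X))
hsv=cv2.cvtColor(p["color"],cv2.COLOR_RGB2HSV).astype(int)
u=proj(p,X).round().astype(int); m=np.zeros((400,640),np.uint8); sl=np.s_[u[1]-18:u[1]+19,u[0]-18:u[0]+19]
m[sl]=((hsv[...,1]<75)&(hsv[...,2]>110))[sl]
k,l,st,c=cv2.connectedComponentsWithStats(m); i=1+st[1:,4].argmax(); print(c[i],st[i])
cv2.imwrite("pics/high.png",cv2.resize(p["color"][130:230,260:380],None,fx=5,fy=5)[:,:,::-1]); print((proj(p,X)-[260,130])*5)
E
```

```text
time_s: 12.65
position: [0.5097, -0.0161, 0.203]
eef_rot: [-180.0, 0.0, 57.5]
ft_force: [0.4, 0.1, -1.3]
opening: 0.0219
grasp_force: 29.5
time_s: 13.15
position: [0.4552, 0.0031, 0.1987]
eef_rot: [-180.0, -0.0, 57.4]
ft_force: [0.2, -0.3, -1.3]
opening: 0.0217
grasp_force: 29.5
[0.45516085 0.00311015 0.19871551] (array([ 0.001, -0.004,  0.35 ]), np.float64(6.899724760640108e-05))
tip [317.5971901  194.92438591] cap [317.23139105 186.65341997]
[316.63821138 188.46341463] [306 175  23  30 492]
[286.15695523 283.26709985]
```

View pics/high.png

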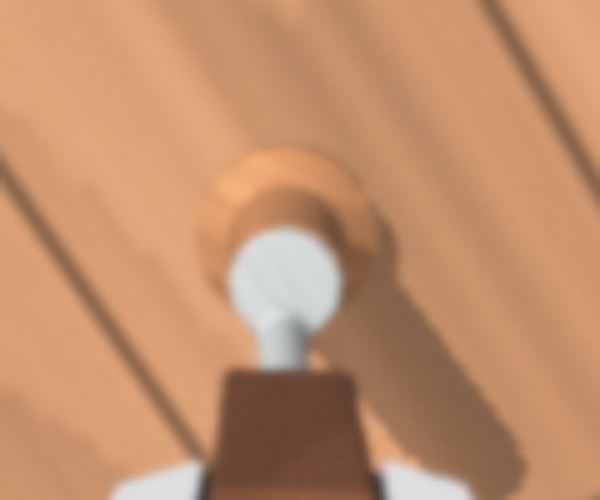

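The cap centre is at (286,282) in the crop, as predicted (286,283). Descending to touch.

```bash
python3 -m creep '[[0,-0.003,0.1,0,0],[0,-0.003,0.2,0,0],[0,-0.003,0.28,0,0],[0,-0.003,0.32,0,0],[0,-0.003,0.34,0,0],[0,-0.003,0.345,0,0]]'
python3 -m creep '[[0,0,0.008,0,0],[0,0,0.016,0,0],[0,0,0.02,0,0],[0,0,0.02,0,0],[0,0,0.02,0,0]]'
```

```text
time_s: 13.7
position: [0.4539, 0.0037, 0.1571]
eef_rot: [-180.0, 0.0, 57.4]
ft_force: [-0.5, -0.6, -1.2]
opening: 0.022
grasp_force: 29.5
time_s: 14.12
position: [0.4546, 0.0037, 0.1561]
eef_rot: [179.9, -0.1, 57.4]
ft_force: [-1.8, 0.2, 10.3]
opening: 0.0217
grasp_force: 29.7
```

```bash
python3 -m creep '[[0,0,0,0,0],[0,0,0,0,0],[0,0,-0.15,0,0],[0,0,-0.4,0,0],[0,0,-0.65,0,0],[0,0,-0.9,0,0],[0,0,-1,0,0],[0,0,-1,0,0]]'
python3 - <<'E'
from h import *
s=state();print(s["position"],s["ft_force"])
for n in("scene","top","wrist"):
    p=camera(n)
    for q,z in(("pivot",.1),("pan",.157)): print(n,q,[(t["position"],round(t["conf"],2),at_z(p,t["position"],z)) for t in tip_of(p,q)], [(t["position"],t["region"].sum(),round(t["conf"],2)) for t in silhouettes(p,q)])
    if n=="scene": a=p["color"][90:220,370:470]
    if n=="top": b=p["color"][180:280,155:255]
    P=np.array([.5905,.277,.1]);
    for yw in (-20,-22):
        d=R([0,0,yw])@[-.0998,0,.057]; print(yw,proj(p,P),proj(p,P+d))
cv2.imwrite("pics/arm.png",np.hstack([cv2.resize(a,(400,520),interpolation=cv2.INTER_CUBIC),cv2.copyMakeBorder(cv2.resize(b,(400,400),interpolation=cv2.INTER_CUBIC),0,120,0,0,0)])[:,:,::-1])
E
```

```text
time_s: 14.78
position: [0.4552, 0.0038, 0.2782]
eef_rot: [179.7, -0.1, 57.4]
ft_force: [0.5, -0.5, -1.2]
opening: 0.0217
grasp_force: 29.5
[0.45522346 0.00377092 0.27815865] [ 0.48308876 -0.52933262 -1.22563735]
scene pivot [([434.1, 167.2], 0.75, array([0.58482704, 0.28224739, 0.1       ]))] [([430.2, 183.2], np.int64(2820), 0.69)]
scene pan [([428.7, 122.4], 0.61, array([0.49493104, 0.31421646, 0.157     ]))] [([430.6, 130.7], np.int64(815), 0.75)]
-20 [433.42473576 168.99767454] [427.92335431 122.93600996]
-22 [433.42473576 168.99767454] [429.51363493 122.95876757]
top pivot [([204.9, 216.3], 0.7, array([0.57577527, 0.2870632 , 0.1       ]))] [([209.1, 234.0], np.int64(2603), 0.81), ([348.5, 196.8], np.int64(335), 0.36)]
top pan [([183.9, 254.4], 0.63, array([0.48851089, 0.31498095, 0.157     ]))] [([187.9, 248.5], np.int64(779), 0.75)]
-20 [209.21546746 209.98710942] [185.6783156  250.62070426]
-22 [209.21546746 209.98710942] [184.23867309 250.05921301]
wrist pivot [] [([240.6, 6.2], np.int64(572), 0.86)]
wrist pan [] []
-20 [289.42342956 -85.62476278] [ 181.7789016  -101.63020415]
-22 [289.42342956 -85.62476278] [ 180.5758494 -106.1291913]
```

View pics/arm.png

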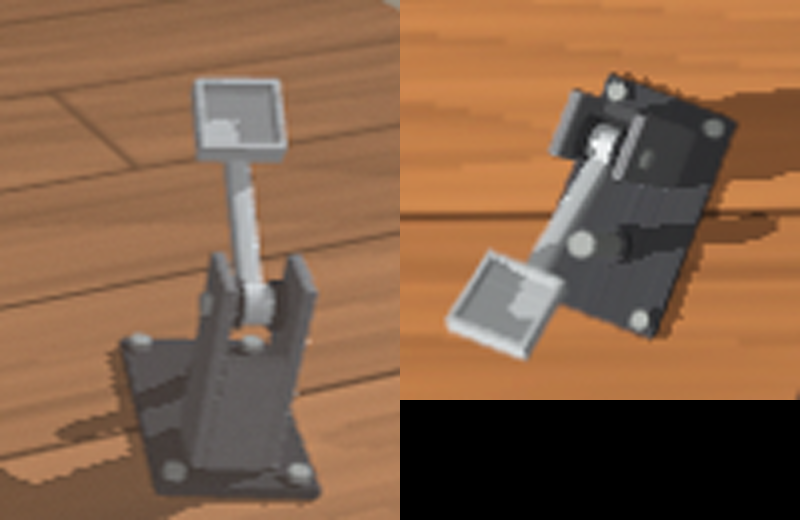

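The crop shows the pan rim (scene corners (195,82),(280,80),(287,152),(200,155); top corners (490,252),(562,290),(525,355),(450,322)) and the hub at scene (255,300), top (603,142). I'll fit the arm to these.

Run:
```python
from h import *
from scipy.optimize import least_squares
ps,pt=camera("scene"),camera("top")
S=np.array([(196,82),(280,80),(287,154),(200,158)])/4+[370,90]-.4
T=np.array([(490,252),(562,290),(525,355),(450,322)])-[400,0]; T=T/4+[155,180]-.4
hs=np.array([255,300])/4+[370,90]; ht=np.array([203,142])/4+[155,180]
def model(v):
    x,y,yaw,half=v; M=R([0,0,yaw]); 
    P=np.array([x,y,.1]); F=M@R([0,np.degrees(.52),0])   # x axis tilts: -x end goes up
    rim=[P+F@np.array([-.115+a*half,b*half,.010]) for a,b in((-1,-1),(-1,1),(1,1),(1,-1))]
    return P,P+F@[-.115,0,0],np.array(rim)
def order(pts,obs):
    return min((np.roll(q,k,0)-obs for q in(pts,pts[::-1]) for k in range(4)),key=lambda e:(e**2).sum())
def res(v,cam=3):
    P,_,rim=model(v); o=[]
    if cam&1:o.append(order(np.array([proj(ps,X) for X in rim]),S).ravel()); o.append(.5*(proj(ps,P)-hs))
    if cam&2:o.append(order(np.array([proj(pt,X) for X in rim]),T).ravel()); o.append(.5*(proj(pt,P+[0,0,.008])-ht))
    return np.concatenate(o)
for cam in(1,2,3):
    r=least_squares(res,[.585,.28,-22,.022],x_scale=[.01,.01,5,.01],args=(cam,)); print(cam,r.x,r.cost,model(r.x)[1]); 
print(np.round(res(r.x),1))
```

```text
1 [  0.58500407   0.2810931  -20.56499952   0.02385342] 1.809629478201014 [0.49156464 0.31614954 0.15714122]
2 [ 5.73948460e-01  2.81637021e-01 -2.22158843e+01  2.22088931e-02] 1.676778797726572 [0.48155777 0.31937085 0.15714122]
3 [  0.5766381    0.28338062 -21.42374825   0.02311622] 14.1537815243114 [0.48373457 0.31983355 0.15714122]
[-0.6 -1.6 -0.7 -0.8 -0.6 -1.9 -0.1 -3.3 -0.7  0.1 -0.2 -0.5  0.8 -2.4
 -0.4 -0.9 -1.1 -0.5 -0.2  0.1]
```

Run:
```python
from h import *
print(rows([.487,.318,.29],57.4), state()["joint_positions"])
```

```text
(array([ 2.356, -1.177, -0.125]), np.float64(0.0003777895545210204)) [ 22.25946508   1.72329294 -27.02957582 106.89076743   0.82036795
  71.57766717 -37.58491098]
```

```bash
python3 -m creep '[[0.1,-0.05,-0.06,0,0],[0.3,-0.15,-0.12,0,0],[0.5,-0.25,-0.12,0,0],[0.7,-0.35,-0.12,0,0],[0.9,-0.45,-0.12,0,0],[1,-0.5,-0.12,0,0],[1,-0.5,-0.12,0,0]]'
python3 -m creep '[[0.2,-0.1,0,0,0],[0.4,-0.2,0,0,0],[0.6,-0.3,0,0,0],[0.8,-0.4,0,0,0],[1,-0.5,0,0,0],[1,-0.5,0,0,0]]'
python3 -m creep '[[0.2,-0.1,0,0,0],[0.356,-0.177,0,0,0],[0.356,-0.177,0,0,0],[0.356,-0.177,0,0,0],[0.356,-0.177,0,0,0]]'
python3 - <<'E'
from h import *
s=state(); print(s["position"],s["eef_rot"])
p=camera("wrist")
for n,q in (("wrist",p),("scene",camera("scene")),("top",camera("top"))):
    print(n,"tip",proj(q,s["position"]-[0,0,.082]),[(t["position"],round(t["conf"],2)) for t in tip_of(q,"stylus_tip")],"pan",[(t["position"],round(t["conf"],2),at_z(q,t["position"],.157)) for t in tip_of(q,"pan")],[(t["position"],round(t["conf"],2),at_z(q,t["position"],.1)) for t in tip_of(q,"pivot")])
cv2.imwrite("pics/pan_w.png",cv2.resize(p["color"][60:220,220:420],None,fx=3.7,fy=3.7,interpolation=cv2.INTER_CUBIC)[:,:,::-1])
for v in ([.585,.281,-20.6],[.574,.2816,-22.2]):
    M=R([0,0,v[2]])@R([0,np.degrees(.52),0]); P=np.array([v[0],v[1],.1])
    print([((proj(p,X)-[220,60]+.4)*3.7).round() for X in (P,P+M@[-.115,0,0],*[P+M@[-.115+a*.0225,b*.0225,.01] for a,b in((-1,-1),(-1,1),(1,1),(1,-1))])])
E
```

```text
time_s: 16.22
position: [0.4676, 0.1402, 0.2894]
eef_rot: [-180.0, -0.0, 57.7]
ft_force: [0.2, 0.5, -1.5]
opening: 0.022
grasp_force: 29.5
time_s: 16.72
position: [0.4812, 0.2745, 0.2891]
eef_rot: [-179.9, -0.1, 57.7]
ft_force: [-1.2, -0.2, -1.3]
opening: 0.0219
grasp_force: 29.5
time_s: 17.13
position: [0.4872, 0.3169, 0.2892]
eef_rot: [180.0, 0.0, 57.4]
ft_force: [0.7, -0.9, -1.7]
opening: 0.0215
grasp_force: 29.7
[0.48724958 0.31688041 0.28921926] [1.79994220e+02 3.41558827e-02 5.73852090e+01]
wrist tip [317.59507458 194.84188598] [([316.4, 195.2], 0.61)] pan [([315.4, 181.9], 0.84, array([0.48716881, 0.32200474, 0.157     ]))] [([384.3, 166.3], 0.7, array([0.57708424, 0.27808909, 0.1       ]))]
scene tip [431.78047797  99.30208112] [([429.6, 96.2], 0.9)] pan [([427.1, 121.5], 0.64, array([0.48979676, 0.31333445, 0.157     ]))] [([434.5, 170.2], 0.8, array([0.59528791, 0.27652859, 0.1       ])), ([413.3, 271.2], 0.23, array([0.82922937, 0.09022682, 0.1       ]))]
top tip [174.36807311 255.58559551] [([173.8, 253.8], 0.75)] pan [([185.4, 256.4], 0.78, array([0.48413568, 0.31154473, 0.157     ]))] [([205.6, 215.1], 0.59, array([0.57857595, 0.28543814, 0.1       ]))]
[array([624., 378.]), array([375., 460.]), array([346., 547.]), array([316., 414.]), array([432., 380.]), array([457., 506.])]
[array([598., 392.]), array([345., 468.]), array([313., 554.]), array([286., 421.]), array([404., 389.]), array([426., 516.])]
```

View pics/pan_w.png

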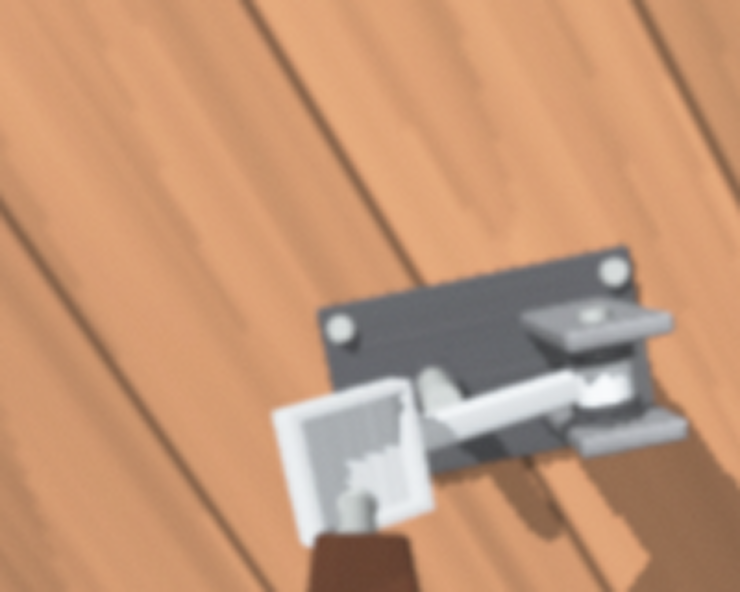

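The wrist view shows the pan rim at (273,410),(405,378),(435,507),(303,545), the hub at about (605,387), and the stylus tip above the pan's near part (357,495). I'll fit with this closest view.

Run:
```python
from h import *
from scipy.optimize import least_squares
pw,pt=camera("wrist"),camera("top")
Wc=np.array([(303,545),(273,410),(405,378),(435,507)])/3.7+[220,60]-.4
T=np.array([(450,322),(525,355),(562,290),(490,252)])-[400,0]; T=T/4+[155,180]-.4
hw=np.array([605,387])/3.7+[220,60]-.4; ht=np.array([203,142])/4+[155,180]-.4
def model(v,th=.52):
    x,y,yaw,half=v; P=np.array([x,y,.1]); F=R([0,0,yaw])@R([0,np.degrees(th),0])
    return P,P+F@[-.115,0,0],[P+F@np.array([-.115+a*half,b*half,.010]) for a,b in((-1,-1),(-1,1),(1,1),(1,-1))]
def res(v,cam=3):
    P,_,rim=model(v); o=[]
    for bit,p,C,h in((1,pw,Wc,hw),(2,pt,T,ht)):
        if cam&bit:
            Q=np.array([proj(p,X) for X in rim])
            o+=[min((np.roll(Q[::s],k,0)-C for s in(1,-1) for k in range(4)),key=lambda e:(e**2).sum()).ravel(),.3*(proj(p,P+[0,0,.006])-h)]
    return np.concatenate(o)
for cam in(1,2,3):
    r=least_squares(res,[.575,.285,-22,.0225],x_scale=[.01,.01,5,.01],args=(cam,))
    print(cam,r.x.round(4),r.cost.round(2),[model(r.x,t)[1].round(4) for t in(.52,.35,.17,0,-.18)])
```

```text
1 [  0.5748   0.2865 -21.897    0.024 ] 5.31 [array([0.4822, 0.3238, 0.1571]), array([0.4746, 0.3268, 0.1394]), array([0.4697, 0.3288, 0.1195]), array([0.4681, 0.3294, 0.1   ]), array([0.4699, 0.3287, 0.0794])]
2 [ 5.73800e-01  2.81400e-01 -2.23838e+01  2.22000e-02] 1.63 [array([0.4815, 0.3194, 0.1571]), array([0.4739, 0.3225, 0.1394]), array([0.469 , 0.3245, 0.1195]), array([0.4674, 0.3252, 0.1   ]), array([0.4691, 0.3245, 0.0794])]
3 [  0.5746   0.2854 -21.9625   0.0236] 15.37 [array([0.4821, 0.3227, 0.1571]), array([0.4744, 0.3258, 0.1394]), array([0.4695, 0.3278, 0.1195]), array([0.468 , 0.3284, 0.1   ]), array([0.4697, 0.3277, 0.0794])]
```

Run:
```python
from h import *
for X in ([.482,.3225,.247],[.4820,.3225,.2386],[.4744,.3258,.2209],[.4695,.3278,.201],[.468,.3284,.1815],[.4697,.3277,.1609]): print(rows(X,57.4)[0])
```

```text
[ 0.01  -0.055  0.353]
[ 0.01  -0.055  0.423]
[-0.001 -0.123  0.571]
[-0.009 -0.166  0.737]
[-0.012 -0.18   0.899]
[-0.009 -0.165  1.071]
```

```bash
python3 -m creep '[[0.01,-0.055,0.05,0,0],[0.01,-0.055,0.15,0,0],[0.01,-0.055,0.25,0,0],[0.01,-0.055,0.33,0,0],[0.01,-0.055,0.37,0,0],[0.01,-0.055,0.39,0,0],[0.01,-0.055,0.39,0,0],[0.01,-0.055,0.39,0,0]]'
python3 - <<'E'
from h import *
for X in ([.482,.3225,.2386],[.4744,.3258,.2209],[.4695,.3278,.201],[.468,.3284,.1815],[.4697,.3277,.1609]): print(rows(X,57.4)[0])
p=camera("scene");s=state();print(s["position"],proj(p,s["position"]-[0,0,.082]),[(t["position"],t["conf"]) for t in tip_of(p,"stylus_tip")])
E
```

```text
time_s: 18.5
position: [0.4822, 0.3226, 0.2428]
eef_rot: [-180.0, -0.0, 57.4]
ft_force: [-0.1, 0.2, -0.9]
opening: 0.022
grasp_force: 29.7
[-0.001 -0.001  0.035]
[-0.012 -0.069  0.183]
[-0.02  -0.113  0.348]
[-0.023 -0.126  0.511]
[-0.02  -0.111  0.683]
[0.48218893 0.32267723 0.2429503 ] [429.19957411 117.8746248 ] [([428.4, 118.1], 0.66)]
```

```bash
python3 -m creep '[[0,0,0.035,0,0],[-0.004,-0.023,0.08,0,0],[-0.008,-0.046,0.13,0,0],[-0.012,-0.069,0.183,0,0],[-0.015,-0.083,0.235,0,0],[-0.018,-0.098,0.29,0,0],[-0.02,-0.113,0.348,0,0],[-0.02,-0.113,0.348,0,0]]'
python3 - <<'E'
from h import *
for X in ([.468,.3284,.1815],[.4697,.3277,.1609]): print(rows(X,57.4)[0])
for n,q in (("scene",camera("scene")),("wrist",camera("wrist"))):
    print(n,[(t["position"],round(t["conf"],2)) for k in("stylus_tip","pan") for t in tip_of(q,k)[:1]],proj(q,state()["position"]-[0,0,.082]))
E
```

```text
time_s: 19.27
position: [0.4686, 0.3276, 0.1994]
eef_rot: [-180.0, 0.1, 57.5]
ft_force: [0.9, -0.3, 1.4]
opening: 0.0215
grasp_force: 29.7
[ 0.003 -0.007  0.149]
[0.006 0.008 0.321]
scene [([420.6, 131.6], 0.56), ([423.7, 134.0], 0.6)] [425.11593776 131.94027543]
wrist [([315.4, 196.2], 0.7), ([323.0, 194.3], 0.76)] [317.93932228 194.6796433 ]
```

The arm is moving down under the tip: about 3 N spring load, with the pan and tip together in both views. Continuing to the stop.

```bash
python3 -m creep '[[0.002,-0.004,0.05,0,0],[0.003,-0.006,0.1,0,0],[0.003,-0.007,0.149,0,0],[0.004,-0.005,0.2,0,0],[0.005,0,0.25,0,0],[0.006,0.005,0.29,0,0],[0.006,0.008,0.31,0,0],[0.006,0.008,0.31,0,0]]'
```

```text
time_s: 20.23
position: [0.4702, 0.3278, 0.1629]
eef_rot: [-180.0, 0.0, 57.4]
ft_force: [-3.1, 0.8, 2.6]
opening: 0.0218
grasp_force: 29.8
```

```bash
python3 -m creep '[[0,0,0.01,0,0],[0,0,0.02,0,0],[0,0,0.02,0,0],[0,0,0.02,0,0]]'
```

```text
time_s: 20.57
position: [0.4705, 0.3279, 0.1613]
eef_rot: [-180.0, -0.0, 57.4]
ft_force: [-3.2, -0.1, 2.8]
opening: 0.0216
grasp_force: 29.8
```

Not yet on the stop (no sharp force rise), so I'll keep going in small steps.

```bash
python3 -m creep '[[0,0,0.01,0,0],[0,0,0.02,0,0],[0,0,0.02,0,0],[0,0,0.02,0,0]]'
```

```text
time_s: 20.9
position: [0.4709, 0.3283, 0.1594]
eef_rot: [180.0, -0.1, 57.4]
ft_force: [-2.6, 0.5, 9.8]
opening: 0.0218
grasp_force: 29.9
```

```bash
python3 -m creep '[[0,0,0.008,0,0],[0,0,0.008,0,0],[0,0,0.008,0,0]]'
```

```text
time_s: 21.15
position: [0.4711, 0.3286, 0.1589]
eef_rot: [180.0, -0.1, 57.4]
ft_force: [-3.0, 0.4, 14.8]
opening: 0.022
grasp_force: 29.9
```

The force rises sharply at the expected height (tip about 78 mm, so on the floor and not the rim). I'll check with the networks before handing in.

Run:
```python
from h import *
s=state(); tip=s["position"]-[0,0,.081]
P=np.array([.5746,.2854,.1]); F=R([0,0,-21.96])@R([0,np.degrees(-.18),0]); pan=P+F@[-.115,0,0]; print(tip,pan,s["grasp_force"],s["ft_force"])
for n in ("scene","wrist","top"):
    q=camera(n); print(n,"model tip",proj(q,tip).round(1),"pan",proj(q,pan).round(1),[(k,t["position"],round(t["conf"],2)) for k in("stylus_tip","pan") for t in tip_of(q,k)[:2]],[(t["position"],t["region"].sum()) for t in silhouettes(q,"pan")[:1]])
```

```text
[0.47108857 0.3286002  0.07793635] [0.46966698 0.3277105  0.0794116 ] 29.916754961013794 [-3.00858132  0.40387817 14.84739547]
scene model tip [422.9 147.8] pan [422.4 147.1] [('stylus_tip', [420.6, 151.5], 0.79), ('pan', [422.1, 148.1], 0.76)] [([428.8, 151.2], np.int64(401))]
wrist model tip [317.5 195.2] pan [316.8 196.9] [('stylus_tip', [318.2, 200.8], 0.78), ('pan', [321.8, 195.0], 0.92)] [([357.7, 186.7], np.int64(3329))]
top model tip [190. 261.] pan [190.1 261.6] [('stylus_tip', [190.1, 261.4], 0.48), ('pan', [191.3, 260.6], 0.84)] [([197.2, 252.3], np.int64(669))]
```

All three views put the tip at the pan's centre with the arm on its stop.

```bash
python3 -c "from station import hand_in; print(hand_in())"
```

```text
the job is handed in; nothing more can be done
None
```

I touched the stylus tip to the low cap (about 15 N) and then the high cap (about 11 N), and handed the job in at about 21 s with the gripped tip holding the setting arm on its stop at about 16 N; no verdict was returned.

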